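# Bring the bolt jar to the pointer and hold the parts carousel

## Task

The round jar carousel on the bench is blocked by its stop pin: pull the pin up out of the base and stand it in the open metal cup, leaving the cup upright. Then turn the carousel, either way round, until the jar with the upright bolt on its lid stands squarely at the arrow-shaped pointer on the base, and finish while gripping the carousel's bar handle, holding it still there with the fingers closed on it. Leave the other things on the bench where they are.

Things in the scene. Friction and masses are not known exactly. Their poses are not given: they have to be found in the camera images.
- carousel_base: Fixed grey base of the jar carousel: disc 270 mm across, 20 mm thick, origin at the centre of its underside on the bench; its z axis is the turning axis. The arrow pointer is at its -x side, the ear with the stop pin's hole at its +y side.
- carousel (a joint): Turn of the carousel on its base, rad, counterclockwise from above, 0 (or any whole turn) = bolt jar at the pointer. No end stops; light friction (0.1 N m), stays where left. It is a steel disc 236 mm across, top 34 mm above the bench, with six equal clear jars fixed on it (50 mm across, lids 92 mm above the bench), 60 degrees apart on a circle of radius 85 mm.
- lug (a point): Point on top of the flat lug on the turning disc's rim, 155 mm from the axis; the lug is 48 mm wide, 24 to 34 mm above the bench and reaches 170 mm from the axis. It runs into the stop pin's shank from either side, about 11 degrees before the bolt jar reaches the pointer.
- pointer (a point): Tip of the fixed steel arrow on the base, which points at the axis: 175 mm from the axis at the base's -x side (just outside the lug's path), 44 mm above the bench.
- bolt_jar (a point): Top of the 33 mm tall bolt standing head-down on the lid of the wanted jar, 125 mm above the bench and 85 mm from the axis. Other lids are plain or carry only a flat nut or washer (under 9 mm high). The jar is at the pointer when its direction from the axis is that of the base's -x axis.
- handle (a point): Bar handle on the carousel's central column, turning with it: 90 mm long (its x axis), 14 mm thick (y), 30 mm tall; origin at the centre of its underside on the turning axis, 135 mm above the bench (bar from 135 to 165 mm). Its -x axis points at the bolt jar. The rest of the carousel is under 126 mm high. Pinch it across the thickness from above.
- stop_pin: Loose steel pin, 128 mm long, about 120 g: shank 12 mm across, dark round head 22 mm across, 98 to 128 mm above the foot. Origin at the centre of its foot, z up along it. It stands with 3 mm play in the ear's hole, 155 mm from the base's centre: 17 mm deep, rim 20 mm and foot 4 mm above the bench. Jars' edges are 45 mm from its axis: close along the rim. Grip firmly, carry slowly: it swings.
- cup: Open aluminium cup, loose, 0.5 kg, 80 mm across the rim, 95 mm high, wall 4 mm, inner floor about 5 mm above the bench, about 64 mm across at the foot; origin at the centre of its underside.
- spray_can: Bystander: closed grey can 66 mm across, 150 mm tall, origin under its centre; it and the cup stand left and right of the carousel, either way round.
- hammer: Bystander: hammer lying along its x axis, about 260 mm long.
- wrench: Bystander: wrench lying along its x axis, about 180 mm long.
- screwdriver: Bystander: screwdriver lying along its x axis, about 200 mm long.
- parts_bin: Bystander: open blue bin 100 x 140 x 60 mm.
- carton: Bystander: closed carton 70 x 110 x 60 mm.
- tape_roll: Bystander: black roll 100 mm across, 25 mm high, lying flat.

How it is judged (in metres and radians):
On the way:
1. the stop pin is out of the base, let go, standing foot down in the upright cup (horizontal distance between stop_pin and cup below 0.036 m and z of stop_pin in the frame of cup below 0.03 m and angle between cup's own z axis and vertical below 0.15 rad and contact force between the fingers and stop_pin below 0.1 N), for 0.3 s.
At the end, for the whole second after the job is handed in: Bolt jar within 10 mm sideways of the pointer line, carousel still (under 0.05 rad/s), fingers pressing the bar handle with over 4 N; pin let go, its foot within 36 mm of the cup axis and 30 mm of its underside, cup upright within 0.15 rad (all of step 1 and y of bolt_jar in the frame of carousel_base between -0.01 and 0.01 m and x of bolt_jar in the frame of carousel_base below -0.07 m and contact force between the fingers and carousel_c0 above 4 N and velocity of joint carousel between -0.05 and 0.05 rad/s); the arm keeps its last pose, push and grip.
It fails at once if a bystander is shifted by more than 30 mm (distance of any of spray_can, hammer, wrench, screwdriver, parts_bin, carton, tape_roll from where it was at the start of the episode above 0.03 m).
It fails at once if the cup is knocked over (angle between cup's own z axis and vertical above 0.6 rad).
It also fails if it takes over 61 s, if anything falls off the work surface, if the arm or the gripper's body presses on something with over 40 N, if the wrist force passes 120 N, or if a joint passes its speed limit or range.

## Robot

A 6-joint arm with a two-finger parallel gripper is mounted at the origin on the work surface. World frame = base frame: x ahead of the robot, y to its left, z up, the work surface at z = 0. Lengths are in mm, angles in rad, forces in N, time in s.
With the tool pointing down it reaches from about 350 to 775 mm from the base axis. Payload 5.5 kg.
Tool frame: the origin (TCP) lies midway between the tips of the shut fingers; the grasp point (between the pads) lies 19 mm behind it; z points along the fingers, y is the line along which they close (so a half turn about z gives the same grasp; the last joint's range is limited). The gripper opens to 85 mm and grips with 20 to 120 N. Pads are 22 mm wide; open, the fingers measure 114 mm over their backs; the gripper's body (76 mm by 85 mm) begins 54 mm behind the grasp point. The pads swing forward as they close: fully open they stand 13 mm farther back than shut.
Start: joints at [-1.393, 0.313, 0.046, 1.304, 0, 1.431], TCP at [179.671, -546.254, 196.323] pointing down, gripper open.
Joint ranges: [-2.76, 2.76], [-0.86, 1.69], [-1.03, 1.26], [-2.2, 2.34], [-1.47, 1.5], [-3.14, 3.14]. Speed limits (rad/s): [2.57, 2.57, 3.14, 3.14, 3.14, 3.14].

## Interface

Orientations are given as a unit quaternion [x, y, z, w].
In Python, from plant import * gives the robot as it stands. The module is installed in compiled form; this text tells all that it offers.
- The arm moves only by the tool jog_arm, never from a script. Its argument "commands" is a list of rows, each a list of 5 numbers: the opening, from 0 (shut) to 1 (fully open), then the shift along the world's x, y, z scaled (see below), then the turn about the world's z scaled (see below). In form: [[fingers, dx, dy, dz, yaw], ...]. A call has 1 to 12 rows; each row shifts and turns the commanded pose from where the row before left it; what a row does not reach is not made up. The controller multiplies each number of a shift by 25 mm and each number of a turn by 180 degrees. A row lasts 1/12 s, in which the tool goes at most 41.7 mm and 7.16 degrees, less where a joint would pass 70% of its speed; a pose out of reach is approached as far as the arm can. A call with a number of a shift or a turn outside -1 to 1 is refused whole. A call with a gripper value outside its range is refused whole. The fingers move at their own pace and stop on an object; the grip force is fixed at half the most. Time passes only in rows, so rows that do not move let the fingers close. It gives the time, the measured TCP pose, the force, the opening and the grip force at its end, in the units of the state.
- get_obs(): the state, without advancing time (a new reading comes with each control period).
- snapshot(name): name is "scene" or "top" or "wrist"; returns the picture (400x640x3 uint8, red, green, blue); there is no depth.
- camera_model(name): a dict with "K" (3x3 intrinsics, pixels), "R" (3x3) and "t" (3): a world point X has camera coordinates R X + t. Camera axes: x right, y down, z forward; pixel columns grow to the right and rows downward; lengths in mm; the calibration is good to about 2 mm. The wrist camera is an equidistant fisheye: a pixel r from the principal point sees the ray r / f radians off the axis. A picture is of the moment at which its call begins: read the wrist's pose just before it. camera_model takes no time and is no camera call; for the wrist camera it gives the pose at the moment of the call.
- job_done(): hands the job in; it is judged then, once.
The state is a dict: "time": time; "joints": joint angles; "dq": joint speeds; "effort": joint torques, N m; "tool_pos": TCP position; "tool_rot": TCP orientation; "contact_force": force on the tool from outside, world axes, zero at the start; "ft_torque": the same for the moment, N m; "width": opening from 0.0 (shut) to 1.0 (fully open); "grip_force": force on a finger pad.
Only numpy, scipy, OpenCV 4.12 (cv2) and the standard library are available. Lean on these libraries where they do the work, as an engineer would, in place of code of your own. Each camera call takes 0.05 s, during which the arm holds its last target. There are 200 camera calls.

## Working session

There is one attempt and no reset: what is moved stays moved. The work goes in short steps, Python scripts to look and compute and a tool call to move; the robot and the scene stay as the last step left them, time stands still between calls to the robot, and variables do not carry over. Pictures are saved under pics/ and viewed, at most 10 in all, crops included, and the job is handed in when it is done.

Besides the shell and the picture viewer there is one more tool, called after "Emit:" in YAML: its name, and indented under it one key for each argument. jog_arm: Moves the arm, as the interface text tells. Shifts and turns lie within -1 to 1; 1 stands for 25 mm of shift or 180 degrees of turn. Its arguments: {"type":"object","properties":{"commands":{"type":"array","items":{"type":"array","items":{"type":"number","minimum":-1,"maximum":1}}}},"required":["commands"]}

```bash
mkdir -p pics
cat > h.py <<'E'
from plant import *
import numpy as np, cv2
def ray(cm,u,v):
    K,R,t=[np.array(cm[k],float) for k in "KRt"]
    d=R.T@np.linalg.inv(K)@np.array([u,v,1.]); return -R.T@t,d
def onplane(cm,u,v,z):
    c,d=ray(cm,u,v); return c+d*(z-c[2])/d[2]
def proj(cm,X):
    K,R,t=[np.array(cm[k],float) for k in "KRt"]
    p=K@(R@np.array(X,float)+t); return p[:2]/p[2]
def save(n,f):
    im=snapshot(n); cv2.imwrite("pics/"+f,im[:,:,::-1]); return im
E
python3 - <<'E'
from h import *
for n in("top","scene"):
    save(n,n+"0.png"); cm=camera_model(n); c,d=ray(cm,320,200); print(n,c.round(),d.round(2),cm["K"][0][0])
a=cv2.imread("pics/top0.png");b=cv2.imread("pics/scene0.png")
E
```

```text
top [ 445.   -6. 1342.] [ 0.08 -0.01 -1.  ] 411.1791994110134
scene [1215.  630. 1104.] [-0.51 -0.47 -0.72] 432.12702782754525
```

View pics/top0.png

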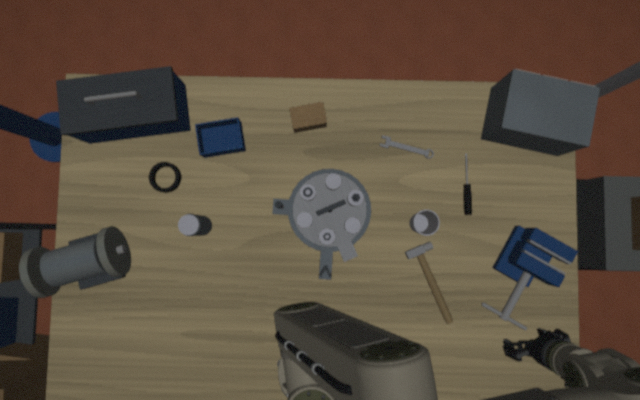

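View pics/scene0.png

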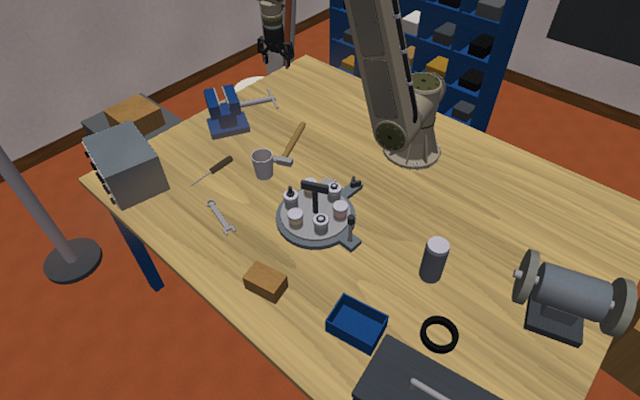

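The top view shows the carousel at about (330,209), with the ear and pin on the left at (281,206). The pointer is at (325,270), the lug at (348,250), the dark bolt at (356,197) and the cup at (425,222). I'll zoom in and measure.

Run:
```python
from h import *
a=cv2.imread("pics/top0.png");b=cv2.imread("pics/scene0.png")
A=cv2.resize(a[155:285,260:450],None,fx=4,fy=4,interpolation=cv2.INTER_CUBIC)
B=cv2.resize(b[140:260,240:375],None,fx=4,fy=4,interpolation=cv2.INTER_CUBIC)
cv2.imwrite("pics/ct.png",A);cv2.imwrite("pics/cs.png",B)
ct=camera_model("top");cs=camera_model("scene")
print("ctr",onplane(ct,330,209,20),"pin head",onplane(ct,280,206,132),"ptr",onplane(ct,325,270,30),"bolt",onplane(ct,356,197,125),"cup",onplane(ct,425,222,95))
print("scene pin head",onplane(cs,351,220,132),"bolt",onplane(cs,290,189,125))
```

```text
ctr [515.92378704 -47.94795764  20.        ] pin head [515.51933708 103.13075624 132.        ] ptr [321.81566672 -35.63901176  30.        ] bolt [ 547.62798109 -121.08980639  125.        ] cup [ 478.78213345 -333.97189679   95.        ]
scene pin head [533.69981383 123.37793025 132.        ] bolt [ 555.74710636 -110.8726828   125.        ]
```

View pics/ct.png

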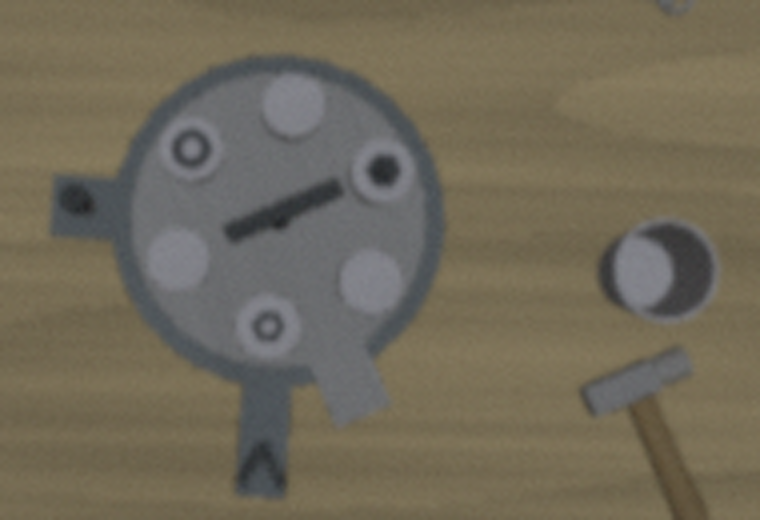

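View pics/cs.png

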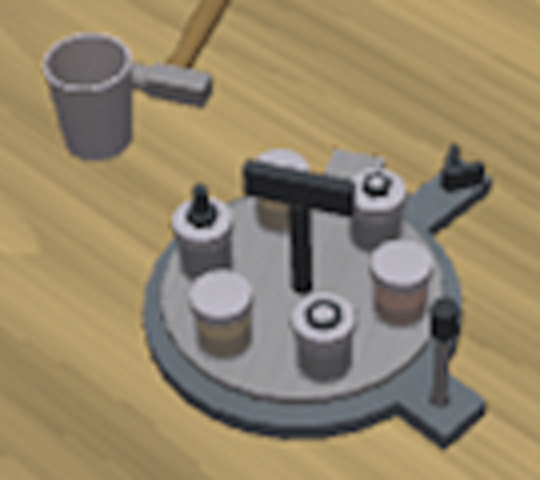

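The crops show the bolt jar lid at crop (384,170), the handle ends at (228,236) and (340,187), and the pin head at (76,198) in the top view and (445,320) in the scene view. The cup rim centre is at (659,270). Next step: turn these into world positions.

Run:
```python
from h import *
ct=camera_model("top");cs=camera_model("scene")
T=lambda U,V:((U+.5)/4-.5+260,(V+.5)/4-.5+155)
S=lambda U,V:((U+.5)/4-.5+240,(V+.5)/4-.5+140)
L=np.array([onplane(ct,*T(*p),92)[:2] for p in [(293,105),(384,170),(371,281),(268,327),(177,260),(191,149)]])
c=L.mean(0); print("axis from lids",c,np.hypot(*(L-c).T), np.degrees(np.arctan2(*(L-c).T[::-1])))
Ls=np.array([onplane(cs,*S(*p),92)[:2] for p in [(203,214),(221,293),(323,316),(402,262),(377,188),(282,165)]])
print("scene lids",Ls.mean(0),np.hypot(*(Ls-Ls.mean(0)).T))
print("base disc",onplane(ct,*T(278,221),15))
h1,h2=[onplane(ct,*T(*p),165)[:2] for p in [(228,236),(340,187)]]
print("handle",(h1+h2)/2,np.hypot(*(h1-h2)),np.degrees(np.arctan2(*(h2-h1)[::-1])))
def tri(p,q):
    c1,d1=ray(ct,*p);c2,d2=ray(cs,*q)
    s=np.linalg.lstsq(np.c_[d1,-d2],c2-c1,rcond=None)[0]
    P,Q=c1+s[0]*d1,c2+s[1]*d2; return (P+Q)/2,np.linalg.norm(P-Q)
print("pin tri",tri(T(74,197),S(445,308)))
for z in(122,132): print(z,onplane(ct,*T(76,199),z),onplane(cs,*S(445,308 if z>130 else 318),z))
print("ear",[onplane(ct,*T(*p),20)[:2].round() for p in [(55,176),(50,233)]])
print("ptr arm",onplane(ct,*T(261,495),20), onplane(ct,*T(262,445),44))
a=cv2.imread("pics/top0.png");hsv=cv2.cvtColor(a,cv2.COLOR_BGR2HSV)
print("cup rim",onplane(ct,*T(659,270),95),onplane(ct,*T(602,270),95),onplane(ct,*T(716,270),95))
pc=np.array([S(*p) for p in[(88,62)]])[0];print("cup scene",onplane(cs,*pc,95))
print("hammer",onplane(ct,*T(683,358),25),onplane(ct,*T(590,398),25),onplane(ct,*T(600,370),25));
```

```text
axis from lids [513.87452421 -45.00324845] [84.80549879 86.02051774 84.81940646 85.46976703 85.90786764 84.94548729] [  -5.250401    -65.16072386 -124.94227031  174.69242641  114.6951895
   54.77919378]
scene lids [513.22527222 -42.0217959 ] [85.98852222 86.37360247 86.11062265 85.39984505 84.71122057 87.44747697]
base disc [513.30081283 -45.33553814  15.        ]
handle [512.48124372 -45.12055487] 87.69621809249978 -65.10046432700726
pin tri (array([520.96268041, 110.62336421, 126.84569791]), np.float64(3.324299319836714))
122 [520.85339976 108.25785631 122.        ] [524.22821849 115.67370106 122.        ]
132 [520.2298543  107.31881108 132.        ] [523.54618093 114.6192951  132.        ]
ear [array([545., 135.]), array([499., 138.])]
ptr arm [294.43066478 -36.00863709  20.        ] [335.94750931 -35.4537793   44.        ]
cup rim [ 478.36219202 -332.08256267   95.        ] [ 477.41314543 -288.96158011   95.        ] [ 479.31108676 -375.19664559   95.        ]
cup scene [ 480.09197794 -331.78449114   95.        ]
hammer [ 410.59331778 -369.81519614   25.        ] [ 377.26118487 -296.00864127   25.        ] [ 399.61230471 -303.80054086   25.        ]
```

Emit:
jog_arm:
  commands:
    - [1,0.5,1,0.4,0]
    - [1,0.5,1,0.4,0]
    - [1,0.5,1,0.4,0]
    - [1,0.5,1,0.4,0]
    - [1,0.5,1,0.4,0]
    - [1,0.5,1,0.4,0]
    - [1,0.5,1,0.4,0]
    - [1,0.5,1,0.4,0]
    - [1,0.5,1,0.4,0]
    - [1,0.5,1,0.4,0]
    - [1,0.5,1,0,0]
    - [1,0.5,1,0,0]

```text
time: 1.1
tool_pos: [330.2, -245.1, 296.8]
tool_rot: [0.987, 0.158, 0.0, 0.0]
contact_force: [1.1, 0.6, 0.6]
width: 0.999
grip_force: 0.0
```

```bash
cat >> h.py <<'E'
from scipy.spatial.transform import Rotation as Ro
def st():
    o=get_obs();M=Ro.from_quat(o["tool_rot"]).as_matrix()
    print("t",o["time"],"p",np.round(o["tool_pos"],1),"yaxis deg",round(float(np.degrees(np.arctan2(M[1,1],M[0,1]))),1),"q6",round(o["joints"][5],2),"q",np.round(o["joints"],2),"F",np.round(o["contact_force"],1),"w",o["width"],"g",o["grip_force"])
    return o
E
python3 -c "
from h import *
st()"
```

```text
t 1.1 p [ 330.2 -245.1  296.8] yaxis deg -71.8 q6 1.99 q [-0.83 -0.02 -0.1   1.49  0.    1.99] F [1.1 0.6 0.6] w 0.9990015695366588 g 0.0
```

Emit:
jog_arm:
  commands:
    - [1,0.5,0.95,0,0.026]
    - [1,0.5,0.95,0,0.026]
    - [1,0.5,0.95,0,0.026]
    - [1,0.5,0.95,0,0.026]
    - [1,0.5,0.95,0,0.026]
    - [1,0.5,0.95,0,0.026]
    - [1,0.5,0.95,0,0.026]
    - [1,0.5,0.95,0,0.026]
    - [1,0.5,0.95,0,0.026]
    - [1,0.5,0.95,0,0.026]
    - [1,0.5,0.95,0,0.026]
    - [1,0.5,0.95,0,0.026]

```text
time: 2.1
tool_pos: [479.8, 40.1, 296.0]
tool_rot: [0.795, 0.606, -0.0, -0.0]
contact_force: [0.3, -1.1, 0.8]
width: 1.001
grip_force: 0.0
```

Emit:
jog_arm:
  commands:
    - [1,0.5,0.95,0,0.026]
    - [1,0.5,0.95,0,0.026]
    - [1,0.5,0.95,0,0.026]
    - [1,0.1,0,-1,0.01]
    - [1,0,0,-1,0]
    - [1,0,0,-1,0]
    - [1,0,0,-1,0]
    - [1,0,0,0,0]
    - [1,0,0,0,0]

```text
time: 2.85
tool_pos: [518.2, 109.9, 195.2]
tool_rot: [0.706, 0.708, -0.001, -0.001]
contact_force: [0.4, 0.7, 0.7]
width: 0.997
grip_force: 0.0
```

Run:
```python
from h import *
st();cm=camera_model("wrist");K=np.array(cm["K"]);R=np.array(cm["R"]);t=np.array(cm["t"]);print("cam",-R.T@t,"axis",R[2],K[0,0],K[:2,2])
im=save("wrist","w1.png"); save("scene","s1.png")
def pf(X):
    p=R@np.array(X)+t;th=np.arctan2(np.hypot(*p[:2]),p[2]);return K[:2,2]+K[0,0]*th*p[:2]/np.hypot(*p[:2])
for X in [(521,110.5,132),(513.5,-44.5,165),(521,110.5,20)]:print(X,pf(X))
```

```text
t 2.85 p [518.2 109.9 195.2] yaxis deg 0.2 q6 1.62 q [ 0.06  0.23 -0.07  1.28 -0.    1.62] F [0.4 0.7 0.7] w 0.9967400474419172 g 0.0
cam [520.0973449  188.9031453  373.42189064] axis [-0.0030701  -0.30770946 -0.95147541] 309.70691628693146 [319.09589298 196.26498456]
(521, 110.5, 132) [321.14619384 196.65426884]
(513.5, -44.5, 165) [312.31500258 360.06885228]
(521, 110.5, 20) [320.95975638 167.01208003]
```

View pics/w1.png

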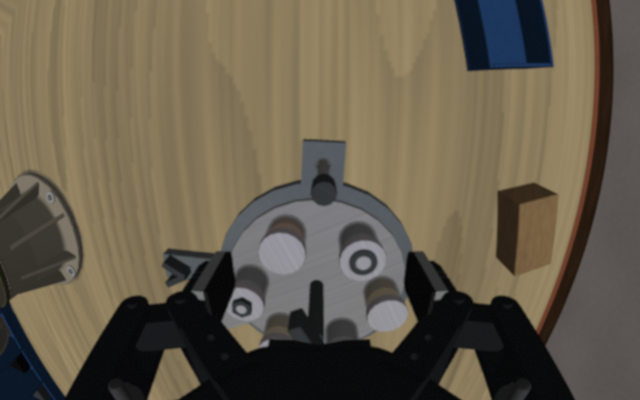

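The wrist view shows the pin head at about (323,190), 6 px above where I predicted it. I'll segment it and refine.

Run:
```python
from h import *
cm=camera_model("wrist");K=np.array(cm["K"]);R=np.array(cm["R"]);t=np.array(cm["t"]);C=-R.T@t
def wp(u,v,z):
    d=np.array([u,v])-K[:2,2];r=np.hypot(*d)/K[0,0]
    w=R.T@np.r_[np.sin(r)*d/np.hypot(*d),np.cos(r)];return C+w*(z-C[2])/w[2]
im=cv2.imread("pics/w1.png");g=im.max(2)
m=(g[165:215,295:350]<50).astype(np.uint8);n,l,s,c=cv2.connectedComponentsWithStats(m)
for i in range(1,n):
    if s[i,4]>30:print(s[i]+[295,165,0,0,0],c[i]+[295,165])
print(g[170:210,323])
u=323
for v in(186,188,190,192):print(v,wp(u,v,132).round(1))
# lids as check of calibration
for p in[(283,253),(363,260),(242,306),(387,311)]:print("lid",wp(*p,92).round(1))
print("foot at rim",wp(323,164,20),"ear outer corners",wp(304,140,20),wp(345,141,20))
b=cv2.imread("pics/s1.png");print("scene head col",b.max(2)[210:235,346:358])
```

```text
[312 173  23  16 194] [322.75257732 179.6443299 ]
[ 54  55  51  42  30  23  22  23  22  22  25  36  46  55  56  57  56  58
  58  59  58  57  56  57  56  57  56  57  56  56  55  55  56  56  61  81
 109 126 131 130]
186 [525.  118.9 132. ]
188 [525.  117.2 132. ]
190 [525.  115.5 132. ]
192 [525.  113.8 132. ]
lid [484.5  34.9  92. ]
lid [568.5  26.5  92. ]
lid [432.1 -38.3  92. ]
lid [602.5 -44.8  92. ]
foot at rim [526.52510649 113.65540144  20.        ] ear outer corners [504.42445637 142.04626857  20.        ] [551.80915648 141.13522474  20.        ]
scene head col [[ 78 130 156 160 125 116 127 129 129 167 177 177]
 [ 95 143 160 159 132 121 128 129 129 163 177 174]
 [101 144 160 159 135 124 129 128 131 160 180 175]
 [104 146 162 166 137 117 127 131 130 160 184 178]
 [105 149 151 128 104  88 100 118 130 134 166 177]
 [105 145 121  71  63  65  70  82 123 133 162 172]
 [108 120  87  64  69  69  66  65 100 144 174 173]
 [112  95  66  72  74  75  75  73  77 119 168 177]
 [130 102  52  69  78  79  76  58  67 105 159 175]
 [152 111  30  45  56  58  52  33  74 116 160 170]
 [168 110  18  30  31  32  30  26  77 121 162 168]
 [172 110  16  30  34  34  34  28  51 130 166 167]
 [170 109  16  32  35  34  34  28  39 138 165 163]
 [169 110  19  30  34  35  33  36  51 141 163 156]
 [154 114  72  43  28  29  44  57 103 165 175 160]
 [118 111 106  74  55  51  83  70 120 175 181 174]
 [ 88 117 105  78  75  75  82  64 140 179 180 178]
 [102 127  99  74  78  80  60  55 157 184 176 176]
 [120 129 101  75  79  77  57 100 172 186 178 175]
 [125 128 101  76  78  75  76 155 191 191 183 177]
 [123 125 101  74  76  74 135 182 189 188 188 185]
 [123 125 102  74  76  72 161 190 181 183 185 188]
 [122 126  96  73  75  69 161 190 181 178 181 184]
 [120 125  93  72  77  75 131 179 187 182 180 179]
 [120 124  92  73  79  77 110 133 164 180 183 180]]
```

Emit:
jog_arm:
  commands:
    - [1,0.15,0.06,-0.5,-0.016]
    - [1,0,0,-0.5,0]
    - [1,0,0,-0.5,0]
    - [1,0,0,-0.5,0]
    - [1,0,0,-0.5,0]
    - [1,0,0,-0.5,0]
    - [1,0,0,-0.5,0]
    - [1,0,0,-0.42,0]
    - [1,0,0,0,0]
    - [0.5,0,0,0,0]
    - [0,0,0,0,0]
    - [0,0,0,0,0]

```text
time: 3.95
tool_pos: [524.4, 111.5, 99.5]
tool_rot: [0.723, 0.69, 0.001, 0.001]
contact_force: [0.0, 0.8, -0.0]
width: 0.604
grip_force: 0.0
```

Emit:
jog_arm:
  commands:
    - [0,0,0,0,0]
    - [0,0,0,0,0]
    - [0,0,0,0,0]
    - [0,0,0,0,0]

```text
time: 4.28
tool_pos: [523.5, 111.5, 98.5]
tool_rot: [0.723, 0.69, 0.0, 0.0]
contact_force: [0.2, -0.5, 0.0]
width: 0.011
grip_force: 0.0
```

```bash
python3 -c "
from h import *
st()"
```

```text
t 4.2833 p [523.5 111.5  98.5] yaxis deg -2.7 q6 1.68 q [ 0.06  0.29 -0.24  1.05 -0.    1.68] F [ 0.2 -0.5  0. ] w 0.011472425464964558 g 0.0
```

The fingers shut on nothing, so I'll look.

Run:
```python
from h import *
save("wrist","w2.png");save("scene","s2.png")
a=cv2.imread("pics/w2.png")[100:340,200:440];b=cv2.imread("pics/s2.png")[140:260,260:400]
cv2.imwrite("pics/j2.png",np.hstack([cv2.resize(a,(400,400)),cv2.resize(b[:, :120],(400,400),interpolation=cv2.INTER_CUBIC)]))
```

```text
(no output)
```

View pics/j2.png

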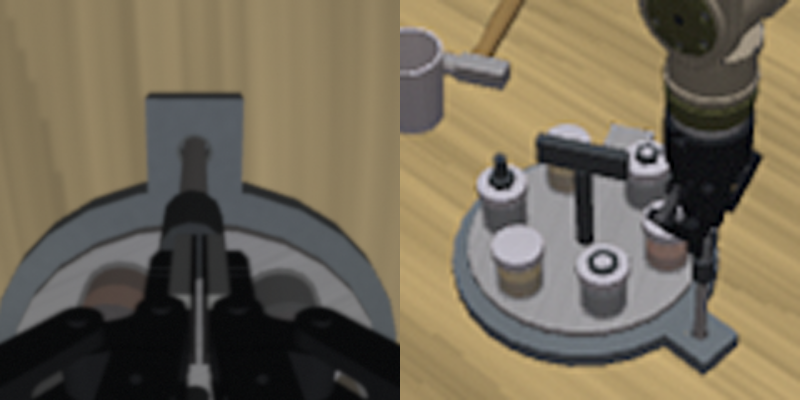

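Run:
```python
from h import *
o=st();cm=camera_model("wrist");K=np.array(cm["K"]);R=np.array(cm["R"]);t=np.array(cm["t"]);print("cam",-R.T@t)
def pf(X):
    p=R@np.array(X)+t;th=np.arctan2(np.hypot(*p[:2]),p[2]);return ((K[:2,2]+K[0,0]*th*p[:2]/np.hypot(*p[:2])-[200,100])*1.667).round()
p=np.array(o["tool_pos"])
print("tip",pf(p),"grasp pt",pf(p+[0,0,19]))
for X in[(522,111,20),(522,111,102),(522,111,132),(522,100,132),(522,122,132),(533,111,132),(511,111,132)]:print(X,pf(X))
a=cv2.imread("pics/w2.png");cv2.imwrite("pics/w2c.png",cv2.resize(a[150:310,240:400],(800,600),interpolation=cv2.INTER_CUBIC))
```

```text
t 4.3833 p [523.4 111.5  98.4] yaxis deg -2.7 q6 1.68 q [ 0.06  0.29 -0.24  1.05 -0.    1.68] F [ 0.7 -0.2 -0.2] w -0.0005812491126311027 g 0.0
cam [528.51972986 190.34173821 276.64149281]
tip [195. 214.] grasp pt [195. 237.]
(522, 111, 20) [193. 154.]
(522, 111, 102) [191. 220.]
(522, 111, 132) [190. 259.]
(522, 100, 132) [192. 288.]
(522, 122, 132) [188. 228.]
(533, 111, 132) [224. 257.]
(511, 111, 132) [155. 260.]
```

View pics/w2c.png

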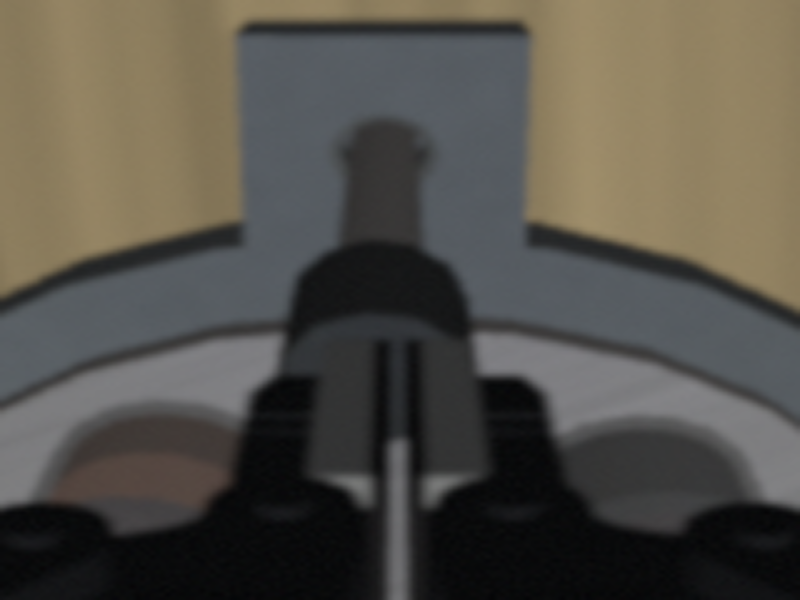

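The crop shows the pads shut over the head's top face, with the head's dark side fully visible below them. I'll check where the TCP projects in the scene view.

Run:
```python
from h import *
o=get_obs();cs=camera_model("scene");p=np.array(o["tool_pos"])
f=lambda X:((proj(cs,X)-[260,140])*400/120+[400,0]).round()
print("tip",f(p),"grasp",f(p+[0,0,19]))
for z in(20,102,132):print(z,f((522,111,z)))
im=cv2.imread("pics/s2.png");x0,y0,s=330,190,13
cv2.imwrite("pics/s2c.png",cv2.resize(im[y0:y0+46,x0:x0+60],(780,598),interpolation=cv2.INTER_CUBIC))
g=lambda X:((proj(cs,X)-[x0,y0])*s).round()
print("in s2c: tip",g(p),"head bottom/top",g((522,111,102)),g((522,111,132)))
```

```text
tip [699. 278.] grasp [700. 264.]
20 [696. 330.]
102 [700. 274.]
132 [701. 252.]
in s2c: tip [256. 434.] head bottom/top [259. 419.] [263. 335.]
```

View pics/s2c.png

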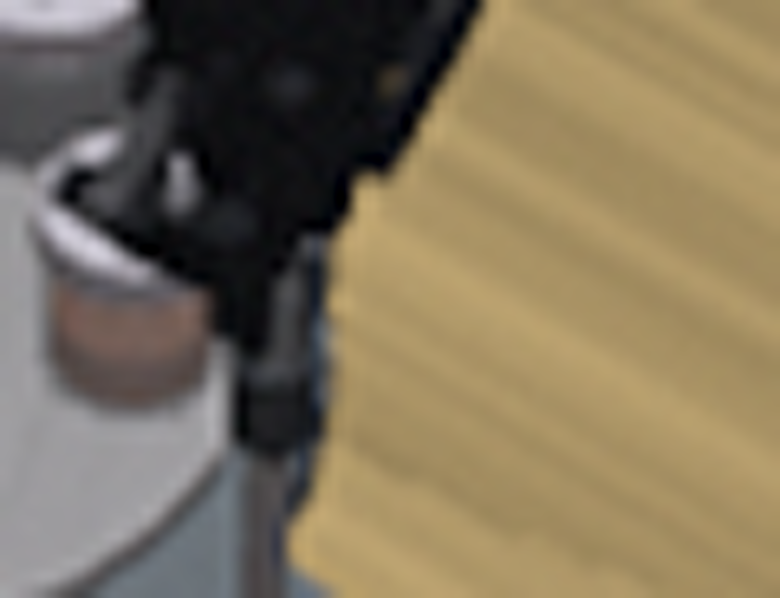

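The pads seem to overlap the head without any contact reading. I'll open, lower a little and close again.

Emit:
jog_arm:
  commands:
    - [1,0,0,0,0]
    - [1,0,0,0,0]
    - [1,0,0,0,0]
    - [1,0,0,0,0]
    - [1,0,0,0,0]
    - [1,0,0,0,0]

```text
time: 4.88
tool_pos: [523.4, 111.5, 98.3]
tool_rot: [0.723, 0.69, 0.0, 0.0]
contact_force: [-0.1, -0.3, 0.2]
width: 0.847
grip_force: 0.0
```

Run:
```python
from h import *
st();save("wrist","w3.png");save("scene","s3.png")
a=cv2.imread("pics/w3.png")[120:360,180:460];b=cv2.imread("pics/s3.png")[185:245,320:390]
cv2.imwrite("pics/j3.png",np.hstack([cv2.resize(a,(400,343)),cv2.resize(b,(400,343),interpolation=cv2.INTER_CUBIC)]))
```

```text
t 4.8833 p [523.4 111.5  98.3] yaxis deg -2.7 q6 1.68 q [ 0.06  0.29 -0.24  1.05  0.    1.68] F [-0.1 -0.3  0.2] w 0.846672419850273 g 0.0
```

View pics/j3.png

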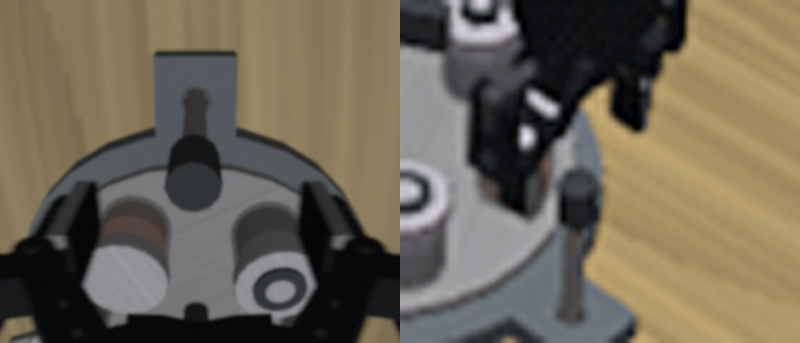

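The head is centred between the fingers, but the tips look higher than the TCP reading implies. I'll lower 12 mm and close, watching force and width.

Emit:
jog_arm:
  commands:
    - [1,0,0,-0.24,0]
    - [1,0,0,-0.24,0]
    - [1,0,0,0,0]
    - [0.4,0,0,0,0]
    - [0.4,0,0,0,0]
    - [0.4,0,0,0,0]
    - [0.2,0,0,0,0]
    - [0,0,0,0,0]
    - [0,0,0,0,0]
    - [0,0,0,0,0]

```text
time: 5.82
tool_pos: [523.7, 111.5, 86.8]
tool_rot: [0.723, 0.69, 0.0, 0.0]
contact_force: [-1.0, 0.9, 2.4]
width: 0.222
grip_force: 58.6
```

Gripped at 58.6 N. Now a slow lift.

Emit:
jog_arm:
  commands:
    - [0,0,0,0.15,0]
    - [0,0,0,0.15,0]
    - [0,0,0,0.15,0]
    - [0,0,0,0.15,0]
    - [0,0,0,0.15,0]
    - [0,0,0,0.15,0]
    - [0,0,0,0.15,0]
    - [0,0,0,0.15,0]
    - [0,0,0,0.15,0]
    - [0,0,0,0.15,0]
    - [0,0,0,0.15,0]
    - [0,0,0,0.15,0]

```text
time: 6.82
tool_pos: [523.4, 111.5, 131.7]
tool_rot: [0.723, 0.69, 0.0, 0.0]
contact_force: [0.3, 0.6, -0.9]
width: 0.221
grip_force: 58.7
```

Run:
```python
from h import *
st();save("scene","s4.png");save("wrist","w4.png")
cs=camera_model("scene")
a=cv2.imread("pics/w4.png")[120:360,180:460];b=cv2.imread("pics/s4.png")[170:245,320:390]
cv2.imwrite("pics/j4.png",np.hstack([cv2.resize(a,(400,343)),cv2.resize(b,(400,429),interpolation=cv2.INTER_CUBIC)[:343]]) if 0 else np.hstack([cv2.resize(a,(400,429)),cv2.resize(b,(400,429),interpolation=cv2.INTER_CUBIC)]))
```

```text
t 6.8167 p [523.4 111.5 131.7] yaxis deg -2.7 q6 1.68 q [ 0.06  0.26 -0.18  1.13 -0.    1.68] F [ 0.3  0.6 -0.9] w 0.22110459479005118 g 58.67195785045624
```

View pics/j4.png

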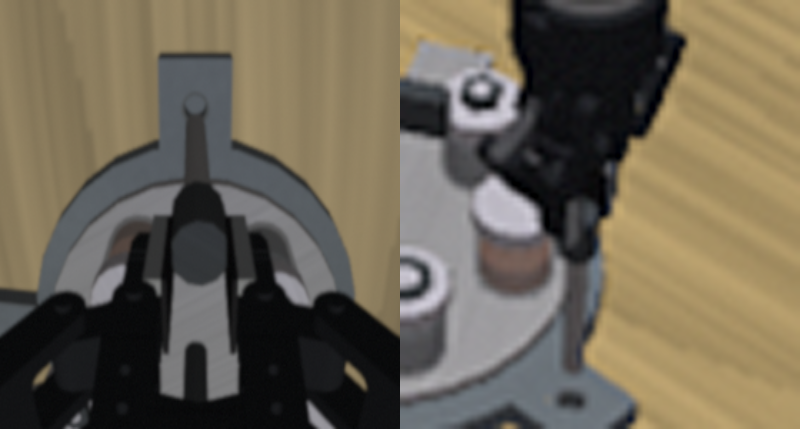

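The pin is out, and the joined views show it hanging straight from the pads with the hole empty. I'll raise it above the handle and carry it to the cup.

Emit:
jog_arm:
  commands:
    - [0,0,0,0.25,0]
    - [0,0,0,0.45,0]
    - [0,0,0,0.55,0]
    - [0,0,0,0.55,0]
    - [0,0,0,0.55,0]
    - [0,0,0,0.55,0]
    - [0,0,0,0.55,0]
    - [0,0,0,0.55,0]
    - [0,0,0,0.55,0]
    - [0,0,0,0.55,0]
    - [0,0,0,0.45,0]
    - [0,0,0,0.25,0]

```text
time: 7.92
tool_pos: [523.8, 111.5, 278.0]
tool_rot: [0.723, 0.69, 0.001, 0.001]
contact_force: [0.7, 0.2, -0.2]
width: 0.218
grip_force: 58.8
```

Emit:
jog_arm:
  commands:
    - [0,0,-0.05,0,0]
    - [0,-0.01,-0.1,0,0]
    - [0,-0.02,-0.2,0,0]
    - [0,-0.03,-0.3,0,0]
    - [0,-0.04,-0.4,0,0]
    - [0,-0.04,-0.4,0,0]
    - [0,-0.04,-0.4,0,0]
    - [0,-0.04,-0.4,0,0]
    - [0,-0.04,-0.4,0,0]
    - [0,-0.04,-0.4,0,0]
    - [0,-0.04,-0.4,0,0]
    - [0,-0.04,-0.4,0,0]

```text
time: 8.92
tool_pos: [513.8, 14.1, 276.4]
tool_rot: [0.723, 0.69, 0.0, 0.0]
contact_force: [0.3, -0.3, -1.3]
width: 0.215
grip_force: 58.8
```

Emit:
jog_arm:
  commands:
    - [0,-0.04,-0.4,0,0]
    - [0,-0.04,-0.4,0,0]
    - [0,-0.04,-0.4,0,0]
    - [0,-0.04,-0.4,0,0]
    - [0,-0.04,-0.4,0,0]
    - [0,-0.04,-0.4,0,0]
    - [0,-0.04,-0.4,0,0]
    - [0,-0.04,-0.4,0,0]
    - [0,-0.04,-0.4,0,0]
    - [0,-0.04,-0.4,0,0]
    - [0,-0.04,-0.4,0,0]
    - [0,-0.04,-0.4,0,0]

```text
time: 9.92
tool_pos: [501.8, -105.7, 276.3]
tool_rot: [0.723, 0.69, 0.0, 0.0]
contact_force: [-0.3, -0.1, -1.2]
width: 0.222
grip_force: 58.8
```

Emit:
jog_arm:
  commands:
    - [0,-0.04,-0.4,0,0]
    - [0,-0.04,-0.4,0,0]
    - [0,-0.04,-0.4,0,0]
    - [0,-0.04,-0.4,0,0]
    - [0,-0.04,-0.4,0,0]
    - [0,-0.04,-0.4,0,0]
    - [0,-0.04,-0.4,0,0]
    - [0,-0.04,-0.4,0,0]
    - [0,-0.04,-0.4,0,0]
    - [0,-0.04,-0.4,0,0]
    - [0,-0.04,-0.4,0,0]
    - [0,-0.04,-0.4,0,0]

```text
time: 10.92
tool_pos: [489.8, -225.8, 276.3]
tool_rot: [0.723, 0.69, 0.0, 0.0]
contact_force: [0.1, 0.7, -1.8]
width: 0.22
grip_force: 58.8
```

Emit:
jog_arm:
  commands:
    - [0,-0.04,-0.4,0,0]
    - [0,-0.04,-0.4,0,0]
    - [0,-0.04,-0.4,0,0]
    - [0,-0.04,-0.4,0,0]
    - [0,-0.04,-0.4,0,0]
    - [0,-0.04,-0.4,0,0]
    - [0,-0.04,-0.3,0,0]
    - [0,-0.03,-0.2,0,0]
    - [0,0,-0.1,0,0]
    - [0,0,-0.05,0,0]
    - [0,0,0,0,0]
    - [0,0,0,0,0]

```text
time: 11.92
tool_pos: [482.2, -300.7, 276.4]
tool_rot: [0.723, 0.691, 0.0, -0.0]
contact_force: [-0.6, 0.1, -1.7]
width: 0.218
grip_force: 58.8
```

Run:
```python
from h import *
o=st();im=save("scene","s5.png");save("wrist","w5.png");tp=save("top","t5.png")
cs=camera_model("scene");p=np.array(o["tool_pos"]);foot=p-[0,0,83]
print("pred foot",proj(cs,foot),"head mid",proj(cs,foot+[0,0,113]),"cup rim",proj(cs,(479,-332,95)))
```

```text
t 11.9167 p [ 482.2 -300.7  276.4] yaxis deg -2.7 q6 0.92 q [-0.7   0.29  0.21  1.49  0.    0.92] F [-0.6  0.1 -1.7] w 0.21761932191886108 g 58.7773472070694
pred foot [264.16610417 137.12689445] head mid [260.37421736 108.97920375] cup rim [261.80836996 154.95002958]
```

Run:
```python
from h import *
a=cv2.imread("pics/scene0.png").astype(int);b=cv2.imread("pics/s5.png").astype(int)
d=np.abs(a-b).max(2)
for v in range(95,165,2):print(v,"".join('#' if d[v,u]>60 else '+' if d[v,u]>30 else '.' for u in range(230,300)))
```

```text
95 ............+###############.+#######.................................
97 ..............+#############.+####+#..................................
99 ................+###########.+######+.................................
101 ...................+########+++#++....................................
103 .......................+++.....######.................................
105 .......................#############+.................................
107 .......................############+..................................
109 .........................+########....................................
111 ...........................+######+...................................
113 ............................######+...................................
115 .............................+####....................................
117 ..............................+##+....................................
119 ..............................+###....................................
121 ...............................+##....................................
123 ...............................+##+..............
[... 821 characters left out ...]
.........................
147 ......................................................................
149 ......................................................................
151 ......................................................................
153 ......................................................................
155 ......................................................................
157 ......................................................................
159 ......................................................................
161 ......................................................................
163 ......................................................................
```

Emit:
jog_arm:
  commands:
    - [0,-0.02,-0.1,0,0]
    - [0,-0.02,-0.2,0,0]
    - [0,-0.02,-0.25,0,0]
    - [0,-0.02,-0.25,0,0]
    - [0,-0.02,-0.2,0,0]
    - [0,-0.02,-0.15,0,0]
    - [0,0,-0.1,0,0]
    - [0,0,0,-0.2,0]
    - [0,0,0,-0.4,0]
    - [0,0,0,-0.4,0]
    - [0,0,0,-0.4,0]
    - [0,0,0,-0.4,0]

```text
time: 13.07
tool_pos: [479.0, -331.9, 230.1]
tool_rot: [0.723, 0.691, 0.0, -0.0]
contact_force: [-0.9, -0.2, -1.1]
width: 0.221
grip_force: 58.8
```

Emit:
jog_arm:
  commands:
    - [0,0,0,-0.4,0]
    - [0,0,0,-0.3,0]
    - [0,0,0,-0.2,0]
    - [0,0,0,0,0]
    - [0,0,0,0,0]

```text
time: 13.48
tool_pos: [479.1, -332.2, 208.7]
tool_rot: [0.723, 0.69, 0.0, -0.0]
contact_force: [0.1, 0.8, -1.2]
width: 0.223
grip_force: 58.8
```

Run:
```python
from h import *
o=st();save("scene","s6.png")
cs=camera_model("scene");p=np.array(o["tool_pos"]);foot=p-[0,0,83]
print("pred foot",proj(cs,foot),"cup rim c",proj(cs,(479,-332,95)))
a=cv2.imread("pics/scene0.png").astype(int);b=cv2.imread("pics/s6.png").astype(int)
d=np.abs(a-b).max(2)
for v in range(110,182,2):print(v,"".join('#' if d[v,u]>50 else '+' if d[v,u]>22 else '.' for u in range(235,295)))
```

```text
t 13.4833 p [ 479.1 -332.2  208.7] yaxis deg -2.7 q6 0.87 q [-0.74  0.33  0.09  1.34  0.    0.87] F [ 0.1  0.8 -1.2] w 0.22323220709027558 g 58.764068484306335
pred foot [260.79084745 148.29530224] cup rim c [261.80836996 154.95002958]
110 ......##############+#######................................
112 .......+############.+######................................
114 ..........##########+#######................................
116 .............+##############................................
118 ..............+#############................................
120 ..............+############+................................
122 ................+#########..................................
124 ...................+######..................................
126 ...................+######+.................................
128 .....................+###...................................
130 ......................###+..................................
132 ......................+###..................................
134 ......................+###..................................
136 ...............
[... 775 characters left out ...]
..................................................
162 ............................................................
164 ............................................................
166 ............................................................
168 ............................................................
170 ............................................................
172 ............................................................
174 ............................................................
176 ............................................................
178 ............................................................
180 ............................................................
```

The foot is over the cup centre. Lower and release.

Emit:
jog_arm:
  commands:
    - [0,0,0,-0.3,0]
    - [0,0,0,-0.4,0]
    - [0,0,0,-0.4,0]
    - [0,0,0,-0.4,0]
    - [0,0,0,-0.4,0]
    - [0,0,0,-0.4,0]
    - [0,0,0,-0.4,0]
    - [0,0,0,-0.4,0]
    - [0,0,0,-0.4,0]
    - [0,0,0,-0.4,0]
    - [0,0,0,-0.35,0]
    - [0,0,0,-0.2,0]

```text
time: 14.53
tool_pos: [478.7, -331.8, 96.0]
tool_rot: [0.723, 0.69, -0.0, -0.001]
contact_force: [0.3, -0.2, -1.4]
width: 0.221
grip_force: 58.8
```

Emit:
jog_arm:
  commands:
    - [0,0,0,0,0]
    - [0,0,0,0,0]

```text
time: 14.7
tool_pos: [479.1, -332.2, 97.4]
tool_rot: [0.723, 0.69, 0.0, -0.0]
contact_force: [-1.2, -0.7, -1.1]
width: 0.223
grip_force: 58.8
```

Emit:
jog_arm:
  commands:
    - [0.5,0,0,0,0]
    - [0.5,0,0,0,0]
    - [0.5,0,0,0,0]
    - [0.7,0,0,0.1,0]
    - [1,0,0,0.2,0]
    - [1,0,0,0.3,0]
    - [1,0,0,0.5,0]
    - [1,0,0,0.6,0]
    - [1,0,0,0.6,0]
    - [1,0,0,0.6,0]

```text
time: 15.53
tool_pos: [479.3, -332.4, 171.7]
tool_rot: [0.723, 0.69, 0.0, 0.0]
contact_force: [-0.5, -0.1, 0.4]
width: 1.004
grip_force: 0.0
```

Emit:
jog_arm:
  commands:
    - [1,0,0,0.8,0.03]
    - [1,0,0,0.8,0.039]
    - [1,0,0,0.8,0.039]
    - [1,0,0.2,0.8,0.039]
    - [1,0,0.5,0,0.039]
    - [1,0,0.8,0,0.039]
    - [1,0,0.8,0,0.039]

```text
time: 16.12
tool_pos: [479.4, -274.9, 251.5]
tool_rot: [0.382, 0.924, -0.0, 0.001]
contact_force: [-0.1, 0.6, 0.6]
width: 1.001
grip_force: 0.0
```

Run:
```python
from h import *
o=st();save("scene","s7.png");save("top","t7.png")
cs=camera_model("scene")
print("pred upright pin foot/head",proj(cs,(479,-332,5)),proj(cs,(479,-332,133)))
a=cv2.imread("pics/scene0.png").astype(int);b=cv2.imread("pics/s7.png").astype(int)
d=np.abs(a-b).max(2)
for v in range(120,192,2):print(v,"".join('#' if d[v,u]>50 else '+' if d[v,u]>22 else '.' for u in range(235,295)))
```

```text
t 16.1167 p [ 479.4 -274.9  251.5] yaxis deg 45.1 q6 0.12 q [-0.67  0.26  0.11  1.42  0.    0.12] F [-0.1  0.6  0.6] w 1.0014056583918 g 0.0
pred upright pin foot/head [264.48437792 173.38425072] [260.60946777 146.69114979]
120 ..........................+#######..........................
122 ...........................+#####+..........................
124 ............................................................
126 ............................................................
128 ............................................................
130 ............................................................
132 ............................................................
134 ............................................................
136 ............................................................
138 ............................................................
140 ............................................................
142 ............................................................
144 ............................................................
146 ........................###
[... 763 characters left out ...]
..................................................
172 ............................................................
174 ............................................................
176 ............................................................
178 ............................................................
180 ............................................................
182 ............................................................
184 ............................................................
186 ............................................................
188 ............................................................
190 ............................................................
```

The pin stands upright in the cup and the cup hasn't moved. Next is the handle.

Emit:
jog_arm:
  commands:
    - [1,0.06,0.4,0,0.0386]
    - [1,0.06,0.4,0,0.0386]
    - [1,0.06,0.4,0,0.0386]
    - [1,0.06,0.4,0,0.0386]
    - [1,0.06,0.4,0,0.0386]
    - [1,0.06,0.4,0,0.0386]
    - [1,0.06,0.4,0,0.0386]
    - [1,0.06,0.4,0,0.0386]
    - [1,0.06,0.4,0,0.0386]
    - [1,0.06,0.4,0,0.0386]
    - [1,0.06,0.4,0,0.0386]
    - [1,0.06,0.4,0,0.0386]

```text
time: 17.22
tool_pos: [497.5, -155.0, 250.8]
tool_rot: [-0.329, 0.944, -0.0, 0.0]
contact_force: [-0.7, 0.2, -0.3]
width: 0.996
grip_force: 0.0
```

Emit:
jog_arm:
  commands:
    - [1,0.06,0.4,0,0.0386]
    - [1,0.06,0.4,0,0.0386]
    - [1,0.06,0.4,0,0.0386]
    - [1,0.06,0.4,0,0.0386]
    - [1,0.06,0.4,0,0.0386]
    - [1,0.06,0.4,0,0.0386]
    - [1,0.06,0.4,0,0.0386]
    - [1,0.06,0.4,0,0.0386]
    - [1,0.06,0.4,0,0.0386]
    - [1,0.06,0.4,0,0.0386]
    - [1,0.06,0.4,0,0.0386]
    - [1,0,0,0,0]

```text
time: 18.22
tool_pos: [514.2, -44.0, 250.7]
tool_rot: [0.842, -0.539, 0.0, -0.0]
contact_force: [-0.0, -0.5, -0.5]
width: 1.0
grip_force: 0.0
```

```bash
python3 -c "
from h import *
st()"
```

```text
t 18.2167 p [514.2 -44.  250.7] yaxis deg -155.2 q6 -2.24 q [-0.24  0.19  0.01  1.4   0.   -2.24] F [-0.  -0.5 -0.5] w 1.0001459158076142 g 0.0
```

Emit:
jog_arm:
  commands:
    - [1,0,0,-0.6,0]
    - [1,0,0,-0.6,0]
    - [1,0,0,-0.6,0]
    - [1,0,0,-0.6,0]
    - [1,0,0,-0.6,0]
    - [1,0,0,-0.6,0]
    - [1,0,0,-0.6,0]
    - [1,0,0,-0.6,0]
    - [1,0,0,-0.4,0]
    - [1,0,0,-0.26,0]
    - [1,0,0,0,0]
    - [0.3,0,0,0,0]

```text
time: 19.22
tool_pos: [513.8, -45.1, 113.8]
tool_rot: [0.841, -0.541, 0.0, 0.0]
contact_force: [0.2, -0.2, -0.4]
width: 0.886
grip_force: 0.0
```

Emit:
jog_arm:
  commands:
    - [0.3,0,0,0,0]
    - [0.2,0,0,0,0]
    - [0.1,0,0,0,0]
    - [0,0,0,0,0]
    - [0,0,0,0,0]
    - [0,0,0,0,0]
    - [0,0,0,0,0]

```text
time: 19.8
tool_pos: [514.9, -44.4, 114.3]
tool_rot: [0.842, -0.54, 0.001, -0.001]
contact_force: [3.0, 4.0, 2.1]
width: 0.146
grip_force: 60.2
```

```bash
python3 -c "
from h import *
o=st();print(o['ft_torque'])"
```

```text
t 19.8 p [514.9 -44.4 114.3] yaxis deg -155.3 q6 -2.24 q [-0.24  0.24 -0.26  1.07  0.   -2.24] F [3.  4.  2.1] w 0.1460263262680461 g 60.18502414226532
[ 0.59167792 -0.48115572 -0.07645685]
```

Emit:
jog_arm:
  commands:
    - [0,0,0,0,-0.01]
    - [0,0,0,0,-0.02]
    - [0,0,0,0,-0.02]
    - [0,0,0,0,-0.02]
    - [0,0,0,0,-0.02]
    - [0,0,0,0,-0.02]
    - [0,0,0,0,-0.02]
    - [0,0,0,0,-0.02]
    - [0,0,0,0,-0.02]
    - [0,0,0,0,-0.02]
    - [0,0,0,0,-0.02]
    - [0,0,0,0,-0.02]

```text
time: 20.8
tool_pos: [513.1, -44.5, 114.3]
tool_rot: [-0.596, 0.803, 0.0, -0.0]
contact_force: [-2.8, 1.4, 7.2]
width: 0.145
grip_force: 60.8
```

Emit:
jog_arm:
  commands:
    - [0,0,0,0,-0.02]
    - [0,0,0,0,-0.02]
    - [0,0,0,0,-0.02]
    - [0,0,0,0,-0.02]
    - [0,0,0,0,-0.02]
    - [0,0,0,0,-0.02]
    - [0,0,0,0,-0.02]
    - [0,0,0,0,-0.02]
    - [0,0,0,0,-0.02]
    - [0,0,0,0,-0.02]
    - [0,0,0,0,-0.02]
    - [0,0,0,0,-0.02]

```text
time: 21.8
tool_pos: [511.6, -43.3, 114.3]
tool_rot: [-0.258, 0.966, 0.001, -0.001]
contact_force: [-6.1, 5.7, 10.9]
width: 0.148
grip_force: 61.3
```

Emit:
jog_arm:
  commands:
    - [0,0,0,0,-0.02]
    - [0,0,0,0,-0.02]
    - [0,0,0,0,-0.02]
    - [0,0,0,0,-0.02]
    - [0,0,0,0,-0.02]
    - [0,0,0,0,-0.02]
    - [0,0,0,0,-0.02]
    - [0,0,0,0,-0.02]
    - [0,0,0,0,-0.02]
    - [0,0,0,0,-0.003]
    - [0,0,0,0,0]
    - [0,0,0,0,0]

```text
time: 22.8
tool_pos: [511.3, -41.9, 114.3]
tool_rot: [0.024, 1.0, 0.002, -0.002]
contact_force: [-6.1, 9.5, 12.3]
width: 0.149
grip_force: 61.4
```

Run:
```python
from h import *
o=st();im=save("scene","s8.png");save("top","t8.png");cs=camera_model("scene");ct=camera_model("top")
# lid ring and lug expectation at target
ax=np.array([513.5,-44.5]);th=np.radians(177.2)
for n,cm in(("scene",cs),("top",ct)):
    print(n,"lug c",proj(cm,(*(ax+155*np.array([np.cos(th-np.pi/2),np.sin(th-np.pi/2)])),34)),"bolt",proj(cm,(*(ax+85*np.array([np.cos(th),np.sin(th)])),125)))
    print([proj(cm,(*(ax+85*np.array([np.cos(th+k*np.pi/3),np.sin(th+k*np.pi/3)])),92)).round() for k in range(6)])
b=cv2.imread("pics/s8.png");g=cv2.cvtColor(b,cv2.COLOR_BGR2GRAY)
print("scene region lug/ear")
for v in range(215,260,2):print(v," ".join("%3d"%g[v,u] for u in range(325,370,2)))
```

```text
t 22.8 p [511.3 -41.9 114.3] yaxis deg 87.2 q6 -0.19 q [-0.24  0.24 -0.26  1.08  0.   -0.19] F [-6.1  9.5 12.3] w 0.1491293098006718 g 61.41013562679291
scene lug c [349.1201317  235.99804208] bolt [332.48425052 178.46052187]
[array([332., 186.]), array([308., 181.]), array([289., 194.]), array([295., 213.]), array([321., 218.]), array([340., 203.])]
top lug c [280.52502547 206.06688926] bolt [327.99815678 236.60692412]
[array([328., 236.]), array([353., 224.]), array([355., 196.]), array([332., 181.]), array([307., 193.]), array([304., 221.])]
scene region lug/ear
215 165 188 154 156 125  75  89  93  96  90  76 125 159 110 119 123 149 155 152 149 154 156 158
217  49 192 173 153 136  77  83  85  86  82  76 142 145 116 119 122 154 146 150 155 149 150 155
219 144 188 167 152 158 123  85  79  81  86 117 155 116 117 118 113 149 152 149 147 152 152 147
221 182 192 117 155 152 153 147 133 136 146 155 156 106 120 120 112 147 145 147 150 146 146 153
223 186 131 116 158 154 153 151 154 154 153 157 116 112 116 116 120 137 142 146 143 147 150 143
225  80  77 128 153 155 153 152 152 152 154 152 
[... 979 characters left out ...]
  39 119 170 166 156 143 146
247  47  42  73 135 170 178 177 169 164 121  49  51 101 124  82  39 123 173 166 163 164 164 150
249 149 169 168 164 168 168 169 175 174 166 147  59  44  61  41 127 163 153 163 168 164 163 167
251 161 164 165 162 161 165 168 166 171 174 168 157  95  49 149 155 157 161 156 157 168 166 163
253 154 157 162 164 165 162 161 168 167 168 173 172 165 155 162 164 152 153 161 161 154 164 167
255 158 154 155 160 163 165 163 160 164 166 166 170 174 165 154 156 165 157 152 158 162 156 157
257 159 158 155 153 155 162 164 165 162 161 167 167 168 171 169 156 154 162 163 152 154 164 162
259 168 162 157 158 152 153 160 162 164 162 162 164 165 165 168 170 163 152 158 164 158 152 159
```

Run:
```python
from h import *
ct=camera_model("top");cs=camera_model("scene")
for f,cm,ax,thr in(("s8",cs,(513.2,-42),178),("scene0",cs,(513.2,-42),178),("t8",ct,(513.9,-45),128),("top0",ct,(513.9,-45),128)):
    g=cv2.cvtColor(cv2.imread(f"pics/{f}.png"),cv2.COLOR_BGR2GRAY)
    c,_=cv2.findContours((g>thr).astype(np.uint8),cv2.RETR_EXTERNAL,cv2.CHAIN_APPROX_NONE)
    out=[]
    for k in c:
        if len(k)<12: continue
        h=cv2.convexHull(k);m=cv2.moments(h)
        if not 60<m["m00"]<400: continue
        p=onplane(cm,m["m10"]/m["m00"],m["m01"]/m["m00"],92)[:2]-ax;r=np.hypot(*p)
        if 70<r<100: out.append((round(r,1),round(float(np.degrees(np.arctan2(p[1],p[0]))),1),m["m00"]))
    print(f,sorted(out,key=lambda x:x[1]))
```

```text
s8 [(np.float64(85.7), -62.3, 97.5), (np.float64(86.6), -2.4, 102.5), (np.float64(86.1), 56.5, 108.5), (np.float64(84.6), 115.9, 104.0), (np.float64(81.0), 176.2, 80.0)]
scene0 [(np.float64(84.8), -63.3, 77.5), (np.float64(87.6), -4.2, 98.0), (np.float64(86.0), 54.0, 117.0), (np.float64(85.4), 113.4, 89.5)]
t8 []
top0 [(np.float64(84.7), -124.9, 112.5), (np.float64(85.4), -5.4, 112.0), (np.float64(85.0), 113.7, 117.0)]
```

```bash
python3 -c "
from h import *
o=st();print(np.round(o['dq'],3));print(job_done())"
```

```text
t 22.9 p [511.3 -41.9 114.3] yaxis deg 87.2 q6 -0.19 q [-0.24  0.24 -0.26  1.08  0.   -0.19] F [-7.   9.5 12.2] w 0.14305652767589067 g 61.40875160694122
[ 0.002  0.    -0.    -0.001  0.001 -0.   ]
the job is handed in; nothing more can be done
None
```

I handed the job in at 22.9 s, with no verdict shown: the pin stands upright in the unmoved cup, the bolt jar measures within about 1° of the pointer (about 6.7° is allowed), and the closed gripper holds the bar handle still at about 61 N.

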